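# Clamp a drawing panel into its holder

### The job

Slide the small wooden drawing panel along the drawing board, between the guide rails, until it is fully home against the stop of the clamp, feeling for the stop. Then tip the clamp's upright spring flap over towards the panel so that it snaps down, fully shut, and hooks behind the panel's rib. Be gentle: never load the panel or the flap with more than 20 N, leave the other things where they are and let go at the end.

Things in the scene. Friction and masses are not known exactly. Their poses are not given: they have to be found in the camera images.
- board: Fixed black drawing board, 300 x 300 x 12 mm, top at z = 12 mm. Origin on the table on the board's middle line, below the nominal stop line; +x is the way the panel slides, towards the clamp; z up. It reaches from x = -220 to +80 mm and y = -150 to +150 mm.
- guide_mouth (a point): Board point (x = -50 mm, y = 0, board top) between two wooden guide rails, 10 mm wide, 14 mm high. From here they run straight to x = -22 mm, inner faces at y = +/-68.5 mm (3.5 mm play beside the centred panel); on the near side they flare outwards by 0.35 rad to x = -82 mm. Pushed in off-centre the panel may bind on the flare: ease it sideways.
- stop_nominal (a point): Board point (0, 0, board top): NOMINAL foot of the stop, the -x face of the clamp's aluminium block (36 mm in x, 150 in y, 28 high; two knobs at y = +/-61 mm rise 9 mm more). Fitted by hand: the real face lies up to 18 mm nearer or farther along x, not measured; feel for it. No y or yaw offset.
- hinge_nominal (a point): NOMINAL middle of the flap's hinge (axis along board y): 12 mm beyond stop_nominal, 46 mm above the table. The real hinge shifts with the real stop face, always 12 mm beyond it. Behind the block (+x) the board is empty.
- flap (a joint): Steel flap, rad: 0 = open (standing, 0.08 past upright), as at start; 1.65 = shut (level, pointing to board -x). Plate 70 mm wide (y), 4 thick, 8 mm bead on its free edge 62 mm from the hinge: 108 mm above the table when open, flat back to +x. Over-centre spring: 0.22 N m at either end (5 N at 45 mm), fading to 0 at 0.825; past 0.85 it springs shut by itself.
- panel: Loose wooden drawing panel with a sketch, 90 (x) x 130 (y) x 18 mm, 0.18 to 0.33 kg, on the board. Origin: centre of its underside; +x edge leads and meets the stop. Starts with that edge 70 to 85 mm before the nominal stop line, up to 5 mm sideways, 0.06 rad askew; its near (-x) edge, a flat 18 mm high, is free to push.
- rib (a point): Centre of the top of the rib on the panel: 16 mm wide (x), 8 mm high, flush with the leading edge, full width. The shut flap's 26 mm wide lip drops behind it (2 mm spare) with the panel home; if the panel is over about 4 mm short the lip lands on the rib and the flap stays 0.1 rad or more from shut. Flap shut first bars the panel.
- eraser: white block eraser, 50 x 22 x 12 mm, lying on the drawing board left (+y) of the panel; leave alone
- sharpener: small metal pencil sharpener, 28 x 16 x 12 mm, lying on the board right (-y) of the panel; leave alone
- phone: black phone-like slab, 150 x 72 x 9 mm, flat on the table to the left; leave alone
- pot: white ceramic pot, 80 mm across, 100 mm high, on the table to the left; leave alone
- fixative: amber glass jar, 52 mm across, 110 mm high, on the table to the right; leave alone
- ruler: steel ruler, 220 x 30 x 4 mm, flat on the table to the right; leave alone
There are look-alikes about, which are no part of the job. What is shaped like the panel but orange or turquoise is not meant.

How it is judged (in metres and radians):
At the end, for the whole second after the job is handed in: The flap is shut (over 1.60 rad), its lip behind the rib of the panel, which lies at rest flat on the board (within 3 mm, 0.05 rad), square to it (0.06 rad), its centre at most 66 mm before the nominal stop line: with the flap shut it is then home against the stop (value of joint flap above 1.6 rad and x of panel in the frame of board above -0.066 m and z of panel in the frame of board between 0.009 and 0.015 m and angle between the x axis of panel and the x axis of board, either way round below 0.06 rad and angle between panel's own z axis and vertical below 0.05 rad and linear speed of panel below 0.01 m/s); the robot touches nothing.
It fails at once if the robot loads the panel with more than 20 N (contact force between any of the arm, the fingers and panel above 20 N).
It fails at once if the robot loads the flap with more than 20 N (contact force between any of the arm, the fingers and flap above 20 N).
It fails at once if a bystander is moved more than 20 mm (distance of any of eraser, sharpener, phone, pot, fixative, ruler from where it was at the start of the episode above 0.02 m).
It also fails if it takes over 64 s, if anything falls off the work surface, if the arm or the gripper's body presses on something with over 40 N, if the wrist force passes 120 N, or if a joint passes its speed limit or range.

### The arm

A 7-joint arm with a two-finger parallel gripper is mounted at the origin on the work surface. World frame = base frame: x ahead of the robot, y to its left, z up, the work surface at z = 0. Lengths are in mm, angles in rad, forces in N, time in s.
With the tool pointing down it reaches from about 400 to 875 mm from the base axis. Payload 4.4 kg.
Tool frame: the origin (TCP) lies at the very end of the fingers, on their centre line; the grasp point (between the pads) lies 19 mm behind it; z points along the fingers, y is the direction in which the jaws open and shut (so a half turn about z gives the same grasp; the last joint's range is limited). The gripper opens to 85 mm and grips with 20 to 120 N. Pads are 22 mm wide; open, the fingers measure 114 mm over their backs; the gripper's body (76 mm by 85 mm) begins 54 mm behind the grasp point. The pads swing forward as they close: fully open they stand 13 mm farther back than shut.
Start: joints at [-1.311, 0.628, 0.038, 1.517, -0.027, 0.996, -0.02], TCP at [208.02, 615.829, 231.313] pointing down, gripper open.
Joint ranges: [-3.06, 3.06], [-0.37, 2.12], [-1.25, 1.32], [0.18, 2.47], [-1.1, 4.24], [0.23, 1.98], [-2.94, 2.94]. Speed limits (rad/s): [2.57, 2.57, 3.14, 3.14, 3.14, 3.14, 3.14].

### API

Orientations are given as [roll, pitch, yaw] about the fixed x, y, z axes, in that order (R = Rz(yaw) Ry(pitch) Rx(roll)).
In Python, from cell import read_state, get_image, calibration, finish_job gives the robot as it stands. The module is installed in compiled form; this text tells all that it offers.
- The arm moves only by the tool apply_moves, never from a script. Its argument "increments" is a list of rows, each an object of numbers: "tx", "ty", "tz": the shift along the world's x, y, z in m; "rx", "ry", "rz": the turn, a rotation vector about the world's x, y, z in units of 5 degrees (1.0 is 5 degrees); "claw": the finger opening in m, from 0 to 0.0854. In form: [{"tx": .., "ty": .., "tz": .., "rx": .., "ry": .., "rz": .., "claw": ..}, ...]. A call has 1 to 12 rows; each row is the pose to reach, as a shift and turn from the pose commanded when the call began; what a row does not reach only later rows make up. A row lasts 1/10 s, in which the tool goes at most 50 mm and 8.59 degrees, less where a joint would pass 70% of its speed; a pose out of reach is approached as far as the arm can. A call with a gripper value outside its range is refused whole. The fingers move at their own pace and stop on an object; the grip force is fixed at half the most. Time passes only in rows, so rows that repeat a pose let the fingers close. It gives the time, the measured TCP pose, the force and the opening at its end, in the units of the state.
- read_state(): the state, without advancing time (a new reading comes with each control period).
- get_image(name): name is "scene" or "top" or "wrist"; returns the picture (420x560x3 uint8, red, green, blue); there is no depth.
- calibration(name): a dict with "camera_matrix" (3x3 intrinsics, pixels), "origin" and "attitude" of the camera in the world. Camera axes: x right, y up, looking along -z (the intrinsics and any distortion apply to the point x, -y, -z); pixel columns grow to the right and rows downward; lengths in mm; the calibration is good to about 2 mm. A picture is of the moment at which its call begins: read the wrist's pose just before it. calibration takes no time and is no camera call; for the wrist camera it gives the pose at the moment of the call.
- finish_job(): hands the job in, once; it reports no verdict.
The state is a dict: "clock": time; "qpos": joint angles; "qd": joint speeds; "tau": joint torques, N m; "eef_pos": TCP position; "tool_rot": TCP orientation; "force": force on the tool from outside, world axes, zero at the start; "torque": the same for the moment, N m; "width": finger opening in mm.
Only numpy, scipy, OpenCV 4.12 (cv2) and the standard library are available. Lean on these libraries where they do the work, as an engineer would, in place of code of your own. Each camera call takes 0.05 s, during which the arm holds its last target. There are 200 camera calls.

## Working session

There is one attempt and no reset: what is moved stays moved. The work goes in short steps, Python scripts to look and compute and a tool call to move; the robot and the scene stay as the last step left them, time stands still between calls to the robot, and variables do not carry over. Pictures are saved under pics/ and viewed, about 8 in all and at most 12, crops included, and the job is handed in when it is done.

Besides the shell and the picture viewer there is one more tool, called after ">>>" as name(argument=value, ...) on one line, values as JSON. apply_moves: Moves the arm, as the interface text tells. Its arguments: {"type":"object","properties":{"increments":{"type":"array"}},"required":["increments"]}

```bash
mkdir -p pics; ls; cat > h.py <<'E'
import numpy as np, cv2
from cell import *
def ray(c,u,v):
    K=np.array(c["camera_matrix"]);d=np.linalg.solve(K,[u,v,1.]);A=np.array(c["attitude"]);o=np.array(c["origin"],float)
    if A.shape!=(3,3):
        from scipy.spatial.transform import Rotation as R
        A=R.from_euler('xyz',A).as_matrix()
    return o,A@(d*[1,-1,-1])
def plane(c,u,v,z):
    o,d=ray(c,u,v);return o+d*(z-o[2])/d[2]
def proj(c,p):
    A=np.array(c["attitude"])
    if A.shape!=(3,3):
        from scipy.spatial.transform import Rotation as R
        A=R.from_euler('xyz',A).as_matrix()
    q=A.T@(np.array(p,float)-c["origin"]);q=np.array(c["camera_matrix"])@(q*[1,-1,-1]);return q[:2]/q[2]
E
python3 - <<'E'
from h import *
for n in("top","scene"):
    cv2.imwrite(f"pics/{n}0.png",cv2.cvtColor(get_image(n),cv2.COLOR_RGB2BGR));print(n,calibration(n))
print(read_state())
E
```

```text
pics
top {'camera_matrix': array([[385.86703195,   0.        , 273.82265532],
       [  0.        , 385.86703195, 210.84460815],
       [  0.        ,   0.        ,   1.        ]]), 'origin': array([ 454.3817122 ,    7.08404097, 1056.27739638]), 'attitude': array([ 0.12891209, -0.01517999, -1.59514241])}
scene {'camera_matrix': array([[484.78958554,   0.        , 280.75954529],
       [  0.        , 484.78958554, 205.69599006],
       [  0.        ,   0.        ,   1.        ]]), 'origin': array([1064.56375177, -561.59207312, 1297.26631746]), 'attitude': array([ 0.53209728, -0.00354774,  0.68637787])}
{'clock': 0.1, 'qpos': array([-1.31077823,  0.62926482,  0.03845129,  1.51828384, -0.02699268,
        0.99630057, -0.01998447]), 'qd': array([ 0.00062274, -0.00222999,  0.00081752, -0.00232079,  0.00121462,
       -0.00056437, -0.00101994]), 'tau': array([ 3.13414661e-03, -5.64534974e+01,  1.23054396e+00, -1.93972546e+01,
        1.13147590e-02,  5.49667835e-03, -3.52136752e-06]), 'eef_pos': array([207.84915578, 615.27019952, 230.46885234]), 'tool_rot': array([-3.13985448e+00,  2.85274260e-05,  2.81578845e+00]), 'force': array([ 1.52047881, -0.70095885, -0.21278699]), 'torque': array([-0.01690773, -0.03267805,  0.02674533]), 'width': 85.47021707641085}
```

View pics/top0.png

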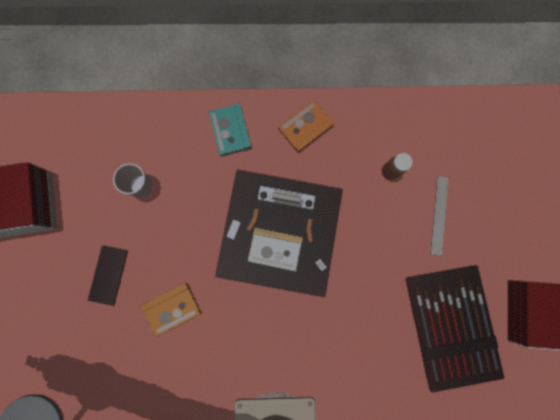

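View pics/scene0.png

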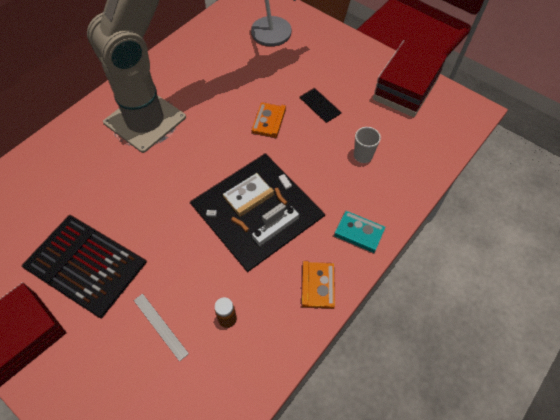

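Both pictures show the black board at about (280,232) in the top view. Four things there are panel-shaped: white at (275,250) on the board, orange at (170,310) and (306,127), and turquoise at (230,130). The white one fits, because it lies on the board between the rails with its rib facing the clamp at (287,198). Next I'll measure the board and confirm the panel in an enlarged crop.

```bash
python3 - <<'E'
from h import *
im=cv2.imread("pics/top0.png");c=calibration("top")
cv2.imwrite("pics/crop1.png",cv2.resize(im[160:305,205:355],None,fx=4,fy=4,interpolation=cv2.INTER_CUBIC))
hsv=cv2.cvtColor(im,cv2.COLOR_BGR2HSV)
red=((im[...,2]>80)&(im[...,2].astype(int)>im[...,1]*1.6+10)).astype(np.uint8)
m=1-red; r=np.zeros_like(m); r[150:310,200:360]=m[150:310,200:360]
r=cv2.morphologyEx(r,cv2.MORPH_CLOSE,np.ones((9,9)));r=cv2.morphologyEx(r,cv2.MORPH_OPEN,np.ones((9,9)))
cs,_=cv2.findContours(r,cv2.RETR_EXTERNAL,cv2.CHAIN_APPROX_NONE);k=max(cs,key=cv2.contourArea)
W=np.array([plane(c,*p[0],12)[:2] for p in k],np.float32)
box=cv2.minAreaRect(W);print(box);print(cv2.boxPoints(box))
ap=cv2.approxPolyDP(k,8,True)[:,0];print([ (list(p),plane(c,*p,12).round(1)) for p in ap])
# white panel body
s=(hsv[...,1]<70)&(hsv[...,2]>110);w=np.zeros_like(m);w[225:280,240:312]=s[225:280,240:312]
w=cv2.morphologyEx(w,cv2.MORPH_CLOSE,np.ones((7,7)))
cs,_=cv2.findContours(w,cv2.RETR_EXTERNAL,cv2.CHAIN_APPROX_NONE);k=max(cs,key=cv2.contourArea)
W=np.array([plane(c,*p[0],30)[:2] for p in k],np.float32);print("panel",cv2.minAreaRect(W))
E
```

```text
((543.014892578125, -28.44091796875), (443.2735595703125, 433.8712158203125), 88.86016845703125)
[[ 321.7133  -245.71844]
 [ 755.49866 -254.34924]
 [ 764.3165   188.83661]
 [ 330.53113  197.4674 ]]
[([np.int32(200), np.int32(150)], array([764.3, 188.8,  12. ])), ([np.int32(200), np.int32(309)], array([333. , 188.8,  12. ])), ([np.int32(359), np.int32(309)], array([ 322. , -231.4,   12. ])), ([np.int32(359), np.int32(150)], array([ 755.5, -254.3,   12. ]))]
panel ((478.4732360839844, -9.703514099121094), (128.8578338623047, 75.31633758544922), 76.84069061279297)
```

View pics/crop1.png

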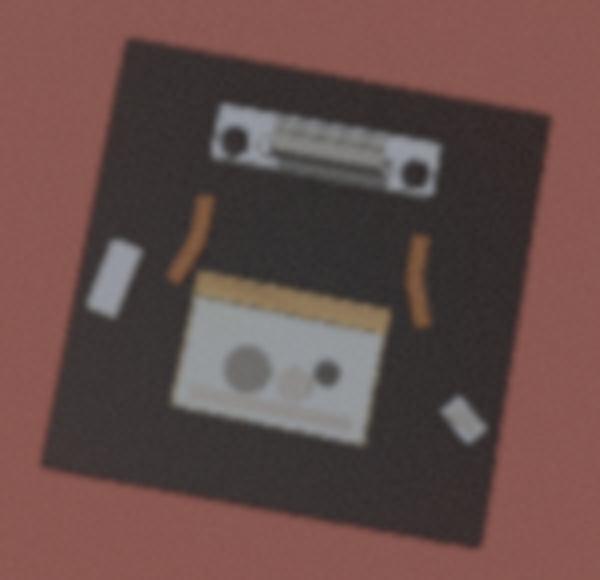

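The crop shows the white panel with its wooden rib facing the clamp, so it is the one meant. The board corners are at crop pixels (128,38), (551,115), (480,547) and (41,466).

```bash
python3 - <<'E'
from h import *
im=cv2.imread("pics/top0.png");c=calibration("top")
print("px table/board",im[165,215],im[280,320])
t=float(im[165,215][2])/2+float(im[280,320][2])/2
r=np.zeros(im.shape[:2],np.uint8);r[160:305,205:355]=(im[160:305,205:355,2]<t)
r=cv2.morphologyEx(r,cv2.MORPH_CLOSE,np.ones((5,5)))
cs,_=cv2.findContours(r,cv2.RETR_EXTERNAL,cv2.CHAIN_APPROX_NONE);k=max(cs,key=cv2.contourArea)
W=np.array([plane(c,*p[0],12)[:2] for p in k],np.float32);box=cv2.minAreaRect(W);print("mask box",box)
P=lambda u,v,z:plane(c,(u+.5)/4-.5+205,(v+.5)/4-.5+160,z)[:2]
C=np.array([P(128,38,12),P(551,115,12),P(480,547,12),P(41,466,12)])  # far-left, far-right, near-right, near-left
print(C.round(1),[np.linalg.norm(C[i]-C[i-1]).round(1) for i in range(4)])
ctr=np.array(box[0]); ex=(C[0]+C[1]-C[2]-C[3]);ex2=(C[0]+C[3]-C[1]-C[2]);y1=np.arctan2(ex[1],ex[0]);y2=np.arctan2(-ex2[0],ex2[1]);print("yaw",y1,y2,"ctr",C.mean(0),ctr)
yaw=(y1+y2)/2;R=np.array([[np.cos(yaw),-np.sin(yaw)],[np.sin(yaw),np.cos(yaw)]])
O=(C.mean(0)+ctr)/2-R@[-70,0];print("origin",O)
B=lambda u,v,z:((P(u,v,z)-O)@R).round(1)
for n,a in dict(railLin=(213,197,26),railL_out=(196,195,26),railR=(412,234,26),railRo=(429,237,26),blkL=(211,158,40),blkR=(433,194,40),blkFL=(220,102,40),blkFR=(441,144,40),flapTopL=(274,116,108),pribL=(196,270,38),pribR=(390,308,38),pNL=(172,404,30),pNR=(364,444,30),eraser=(114,278,24),sharp=(463,420,24)).items():print(n,B(*a))
np.savez("b.npz",O=O,R=R,yaw=yaw)
E
```

```text
px table/board [ 82  89 138] [46 45 53]
mask box ((532.0088500976562, -26.381881713867188), (298.0335693359375, 298.4638366699219), 78.20668029785156)
[[ 707.9   87.9]
 [ 647.6 -202.6]
 [ 357.1 -141.5]
 [ 417.5  149.3]] [np.float64(296.8), np.float64(296.7), np.float64(296.8), np.float64(297.0)]
yaw -0.2077657076891521 -0.20472767140997636 ctr [532.52202466 -26.73350001] [532.0088501  -26.38188171]
origin [600.78188809 -40.89282192]
railLin [-21.5  69. ]
railL_out [-22.3  80.4]
railR [-21.7 -67.2]
railRo [-21.6 -78.8]
blkL [ 2.2 74.4]
blkR [  5.4 -75.3]
blkFL [40.6 75.6]
blkFR [ 39.7 -74.9]
flapTopL [25.1 36.9]
pribL [-73.   70.3]
pribR [-74.4 -60.3]
pNL [-162.2   69.7]
pNR [-165.   -59.4]
eraser [-87.1 124. ]
sharp [-137.7 -121.8]
```

>>> apply_moves(increments=[{"tx": 0.05, "ty": -0.09, "claw": 0, "rz": 0.5}, {"tx": 0.292, "ty": -0.538, "rz": 1.37, "claw": 0}, {"tx": 0.292, "ty": -0.538, "rz": 1.37, "claw": 0}, {"tx": 0.292, "ty": -0.538, "rz": 1.37, "claw": 0}, {"tx": 0.292, "ty": -0.538, "rz": 1.37, "claw": 0}, {"tx": 0.292, "ty": -0.538, "rz": 1.37, "claw": 0}, {"tx": 0.292, "ty": -0.538, "rz": 1.37, "claw": 0}, {"tx": 0.292, "ty": -0.538, "rz": 1.37, "claw": 0}, {"tx": 0.292, "ty": -0.538, "rz": 1.37, "claw": 0}, {"tx": 0.292, "ty": -0.538, "rz": 1.37, "claw": 0}, {"tx": 0.292, "ty": -0.538, "rz": 1.37, "claw": 0}, {"tx": 0.292, "ty": -0.538, "rz": 1.37, "claw": 0}])

```text
$.increments[0]: bad value
```

>>> apply_moves(increments=[{"tx": 0.05, "ty": -0.09, "tz": 0.0, "rx": 0.0, "ry": 0.0, "rz": 0.5, "claw": 0.0}, {"tx": 0.292, "ty": -0.538, "tz": 0.0, "rx": 0.0, "ry": 0.0, "rz": 1.37, "claw": 0.0}, {"tx": 0.292, "ty": -0.538, "tz": 0.0, "rx": 0.0, "ry": 0.0, "rz": 1.37, "claw": 0.0}, {"tx": 0.292, "ty": -0.538, "tz": 0.0, "rx": 0.0, "ry": 0.0, "rz": 1.37, "claw": 0.0}, {"tx": 0.292, "ty": -0.538, "tz": 0.0, "rx": 0.0, "ry": 0.0, "rz": 1.37, "claw": 0.0}, {"tx": 0.292, "ty": -0.538, "tz": 0.0, "rx": 0.0, "ry": 0.0, "rz": 1.37, "claw": 0.0}, {"tx": 0.292, "ty": -0.538, "tz": 0.0, "rx": 0.0, "ry": 0.0, "rz": 1.37, "claw": 0.0}, {"tx": 0.292, "ty": -0.538, "tz": 0.0, "rx": 0.0, "ry": 0.0, "rz": 1.37, "claw": 0.0}, {"tx": 0.292, "ty": -0.538, "tz": 0.0, "rx": 0.0, "ry": 0.0, "rz": 1.37, "claw": 0.0}, {"tx": 0.292, "ty": -0.538, "tz": 0.0, "rx": 0.0, "ry": 0.0, "rz": 1.37, "claw": 0.0}, {"tx": 0.292, "ty": -0.538, "tz": 0.0, "rx": 0.0, "ry": 0.0, "rz": 1.37, "claw": 0.0}, {"tx": 0.292, "ty": -0.538, "tz": 0.0, "rx": 0.0, "ry": 0.0, "rz": 1.37, "claw": 0.0}])

```text
clock: 1.3
eef_pos: [494.7, 86.6, 231.2]
tool_rot: [3.142, -0.0, 2.935]
force: [0.4, 1.2, 0.7]
width: -0.3
```

>>> apply_moves(increments=[{"tx": 0.0, "ty": 0.0, "tz": -0.04, "rx": 0.0, "ry": 0.0, "rz": 0.0, "claw": 0.0}, {"tx": 0.0, "ty": 0.0, "tz": -0.08, "rx": 0.0, "ry": 0.0, "rz": 0.0, "claw": 0.0}, {"tx": 0.0, "ty": 0.0, "tz": -0.12, "rx": 0.0, "ry": 0.0, "rz": 0.0, "claw": 0.0}, {"tx": 0.0, "ty": 0.0, "tz": -0.15, "rx": 0.0, "ry": 0.0, "rz": 0.0, "claw": 0.0}, {"tx": 0.0, "ty": 0.0, "tz": -0.15, "rx": 0.0, "ry": 0.0, "rz": 0.0, "claw": 0.0}, {"tx": 0.0, "ty": 0.0, "tz": -0.15, "rx": 0.0, "ry": 0.0, "rz": 0.0, "claw": 0.0}])

```text
clock: 1.9
eef_pos: [494.1, 88.4, 81.4]
tool_rot: [-3.141, -0.001, 2.935]
force: [1.1, -0.3, -0.1]
width: -0.1
```

```bash
python3 - <<'E'
from h import *
s=read_state();c=calibration("wrist");cv2.imwrite("pics/w1.png",cv2.cvtColor(get_image("wrist"),cv2.COLOR_RGB2BGR))
b=np.load("b.npz");print(s["eef_pos"],(s["eef_pos"][:2]-b["O"])@b["R"],c)
import pickle;pickle.dump(c,open("cw1.pkl","wb"))
E
```

```text
[494.12349329  88.44726879  81.36631612] [-130.88516858  104.75659831] {'camera_matrix': array([[367.87215304,   0.        , 282.4278224 ],
       [  0.        , 367.87215304, 211.15797421],
       [  0.        ,   0.        ,   1.        ]]), 'origin': array([418.91556574, 103.37092265, 224.50979185]), 'attitude': array([-3.03388389e-01, -2.00657762e-04,  1.36461622e+00])}
```

View pics/w1.png

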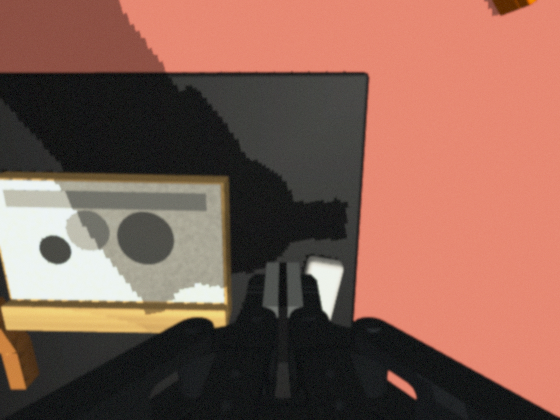

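The wrist view shows the panel's +y near corner at (229,177), the far rib corner at about (226,328), the board corner at (367,73) and the eraser at (325,265), clear of the fingers.

```bash
python3 - <<'E'
from h import *
import pickle;c=pickle.load(open("cw1.pkl","rb"));b=np.load("b.npz")
for n,a in dict(boardcorner=(367.5,73,12),pnearL=(229,177,30),pribback=(227,304,38),pribfar=(226,329,38),pnear0=(5,175,30),eras1=(308,257,24),eras2=(343,264,24)).items():
  print(n,((plane(c,*a)[:2]-b["O"])@b["R"]).round(1))
E
```

```text
boardcorner [-219.4  150.1]
pnearL [-165.9   75.2]
pribback [-93.1  72. ]
pribfar [-76.3  70.7]
pnear0 [-167.   -45.1]
eras1 [-116.2  119.2]
eras2 [-111.7  140.2]
```

>>> apply_moves(increments=[{"tx": 0.001, "ty": -0.01, "tz": 0.0, "rx": 0.0, "ry": 0.0, "rz": 0.0, "claw": 0.0}, {"tx": 0.001, "ty": -0.01, "tz": -0.03, "rx": 0.0, "ry": 0.0, "rz": 0.0, "claw": 0.0}, {"tx": 0.001, "ty": -0.01, "tz": -0.05, "rx": 0.0, "ry": 0.0, "rz": 0.0, "claw": 0.0}, {"tx": 0.001, "ty": -0.01, "tz": -0.06, "rx": 0.0, "ry": 0.0, "rz": 0.0, "claw": 0.0}, {"tx": 0.001, "ty": -0.01, "tz": -0.062, "rx": 0.0, "ry": 0.0, "rz": 0.0, "claw": 0.0}, {"tx": 0.001, "ty": -0.01, "tz": -0.062, "rx": 0.0, "ry": 0.0, "rz": 0.0, "claw": 0.0}])

```text
clock: 2.55
eef_pos: [495.9, 78.3, 20.1]
tool_rot: [3.141, 0.001, 2.935]
force: [-0.1, -0.1, -0.3]
width: -0.1
```

>>> apply_moves(increments=[{"tx": -0.0004, "ty": -0.002, "tz": 0.0, "rx": 0.0, "ry": 0.0, "rz": 0.0, "claw": 0.0}, {"tx": -0.0008, "ty": -0.004, "tz": 0.0, "rx": 0.0, "ry": 0.0, "rz": 0.0, "claw": 0.0}, {"tx": -0.0012, "ty": -0.006, "tz": 0.0, "rx": 0.0, "ry": 0.0, "rz": 0.0, "claw": 0.0}, {"tx": -0.0016, "ty": -0.008, "tz": 0.0, "rx": 0.0, "ry": 0.0, "rz": 0.0, "claw": 0.0}, {"tx": -0.002, "ty": -0.01, "tz": 0.0, "rx": 0.0, "ry": 0.0, "rz": 0.0, "claw": 0.0}, {"tx": -0.0024, "ty": -0.012, "tz": 0.0, "rx": 0.0, "ry": 0.0, "rz": 0.0, "claw": 0.0}, {"tx": -0.0024, "ty": -0.012, "tz": 0.0, "rx": 0.0, "ry": 0.0, "rz": 0.0, "claw": 0.0}, {"tx": -0.0024, "ty": -0.012, "tz": 0.0, "rx": 0.0, "ry": 0.0, "rz": 0.0, "claw": 0.0}])

```text
clock: 3.35
eef_pos: [492.9, 66.4, 19.3]
tool_rot: [-3.142, 0.0, 2.935]
force: [-0.3, -0.1, 1.5]
width: -0.2
```

```bash
cat > where.py <<'E'
from h import *
import sys
b=np.load("b.npz");s=read_state();print(s["clock"],"board",((s["eef_pos"][:2]-b["O"])@b["R"]).round(1),s["eef_pos"].round(1),"F board",(np.array(s["force"])[:2]@b["R"]).round(1),s["force"].round(1),s["width"])
E
python3 where.py
```

```text
3.35 board [-127.6   82.9] [492.9  66.4  19.3] F board [-0.2 -0.1] [-0.3 -0.1  1.5] -0.19902543163355324
```

Near the estimated contact, so continue in small steps to y ≈ 73 in the board frame.

>>> apply_moves(increments=[{"tx": -0.0003, "ty": -0.0015, "tz": 0.0, "rx": 0.0, "ry": 0.0, "rz": 0.0, "claw": 0.0}, {"tx": -0.0006, "ty": -0.003, "tz": 0.0, "rx": 0.0, "ry": 0.0, "rz": 0.0, "claw": 0.0}, {"tx": -0.0009, "ty": -0.0045, "tz": 0.0, "rx": 0.0, "ry": 0.0, "rz": 0.0, "claw": 0.0}, {"tx": -0.0012, "ty": -0.006, "tz": 0.0, "rx": 0.0, "ry": 0.0, "rz": 0.0, "claw": 0.0}, {"tx": -0.0012, "ty": -0.006, "tz": 0.0, "rx": 0.0, "ry": 0.0, "rz": 0.0, "claw": 0.0}])

```text
clock: 3.85
eef_pos: [491.5, 60.1, 19.3]
tool_rot: [-3.141, -0.0, 2.935]
force: [0.4, 0.4, 1.5]
width: 0.3
```

```bash
python3 where.py; python3 - <<'E'
from h import *
c=calibration("top");im=cv2.cvtColor(get_image("top"),cv2.COLOR_RGB2BGR)
cv2.imwrite("pics/top1.png",cv2.resize(im[160:305,205:355],None,fx=4,fy=4,interpolation=cv2.INTER_CUBIC))
s=read_state();c=calibration("wrist");cv2.imwrite("pics/w2.png",cv2.cvtColor(get_image("wrist"),cv2.COLOR_RGB2BGR));import pickle;pickle.dump(c,open("cw2.pkl","wb"))
E
```

```text
3.85 board [-127.6   76.5] [491.5  60.1  19.3] F board [0.4 0.5] [0.4 0.4 1.5] 0.3458539101462205
```

View pics/w2.png

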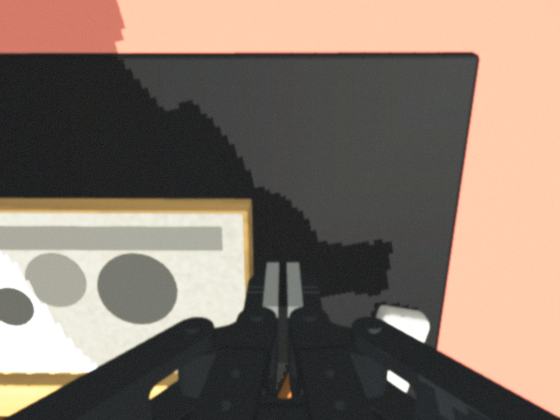

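The panel's near corner is at (252,200) and the fingertip's left side at column 264, so there is only a small gap or light contact.

```bash
python3 - <<'E'
from h import *
import pickle;c=pickle.load(open("cw2.pkl","rb"));b=np.load("b.npz")
for n,a in dict(bc=(478,54,12),near=(252,199,30),side=(249.5,290,30),near0=(5,197.5,30),fl=(264,266,19),fr=(301,266,19)).items():
  print(n,((plane(c,*a)[:2]-b["O"])@b["R"]).round(1))
E
```

```text
bc [-219.4  149.7]
near [-167.6   64.4]
side [-129.4   62.5]
near0 [-168.2  -27.6]
fl [-134.8   67.9]
fr [-134.8   83.7]
```

View pics/top1.png

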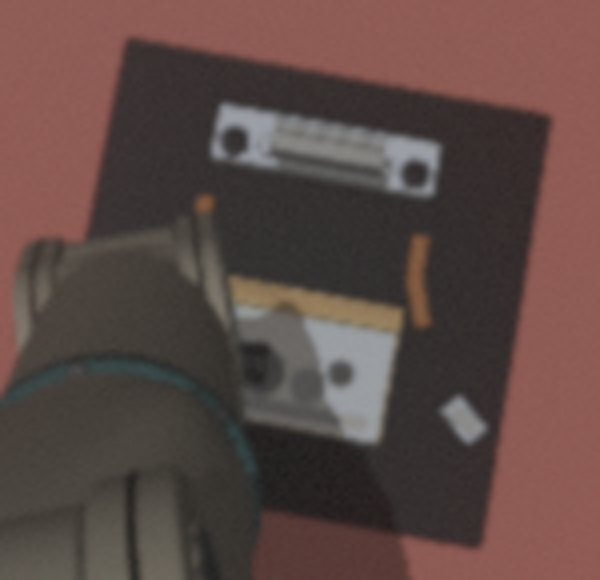

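The top view shows the rib's right corner shifted by about 15 crop pixels, to (404,309). The panel has moved about 10 mm to the right and now sits around y = -4, so I'll recover it with a slightly diagonal push. Next: retreat, then go behind the near edge with the fingers part open.

>>> apply_moves(increments=[{"tx": 0.002, "ty": 0.01, "tz": 0.0, "rx": 0.0, "ry": 0.0, "rz": 0.0, "claw": 0.0}, {"tx": 0.002, "ty": 0.01, "tz": 0.04, "rx": 0.0, "ry": 0.0, "rz": 0.0, "claw": 0.0}, {"tx": 0.002, "ty": 0.01, "tz": 0.06, "rx": 0.0, "ry": 0.0, "rz": 0.0, "claw": 0.0}, {"tx": -0.03, "ty": -0.02, "tz": 0.06, "rx": 0.0, "ry": 0.0, "rz": 0.0, "claw": 0.04}, {"tx": -0.06, "ty": -0.05, "tz": 0.06, "rx": 0.0, "ry": 0.0, "rz": 0.0, "claw": 0.04}, {"tx": -0.0775, "ty": -0.066, "tz": 0.06, "rx": 0.0, "ry": 0.0, "rz": 0.0, "claw": 0.04}, {"tx": -0.0775, "ty": -0.066, "tz": 0.06, "rx": 0.0, "ry": 0.0, "rz": 0.0, "claw": 0.04}, {"tx": -0.0775, "ty": -0.066, "tz": 0.04, "rx": 0.0, "ry": 0.0, "rz": 0.0, "claw": 0.04}, {"tx": -0.0775, "ty": -0.066, "tz": 0.02, "rx": 0.0, "ry": 0.0, "rz": 0.0, "claw": 0.04}, {"tx": -0.0775, "ty": -0.066, "tz": 0.0, "rx": 0.0, "ry": 0.0, "rz": 0.0, "claw": 0.04}, {"tx": -0.0775, "ty": -0.066, "tz": -0.003, "rx": 0.0, "ry": 0.0, "rz": 0.0, "claw": 0.04}, {"tx": -0.0775, "ty": -0.066, "tz": -0.003, "rx": 0.0, "ry": 0.0, "rz": 0.0, "claw": 0.04}])

```text
clock: 5.15
eef_pos: [415.2, -5.3, 17.3]
tool_rot: [-3.14, 0.001, 2.936]
force: [-0.2, -0.7, 0.2]
width: 40.2
```

```bash
python3 where.py
```

```text
5.15 board [-189.    -3.1] [415.2  -5.3  17.3] F board [-0.1 -0.8] [-0.2 -0.7  0.2] 40.162416759002554
```

>>> apply_moves(increments=[{"tx": 0.003, "ty": -0.0006, "tz": 0.0, "rx": 0.0, "ry": 0.0, "rz": 0.0, "claw": 0.04}, {"tx": 0.006, "ty": -0.0012, "tz": 0.0, "rx": 0.0, "ry": 0.0, "rz": 0.0, "claw": 0.04}, {"tx": 0.008, "ty": -0.0016, "tz": 0.0, "rx": 0.0, "ry": 0.0, "rz": 0.0, "claw": 0.04}, {"tx": 0.01, "ty": -0.002, "tz": 0.0, "rx": 0.0, "ry": 0.0, "rz": 0.0, "claw": 0.04}, {"tx": 0.012, "ty": -0.0022, "tz": 0.0, "rx": 0.0, "ry": 0.0, "rz": 0.0, "claw": 0.04}, {"tx": 0.014, "ty": -0.0021, "tz": 0.0, "rx": 0.0, "ry": 0.0, "rz": 0.0, "claw": 0.04}, {"tx": 0.016, "ty": -0.002, "tz": 0.0, "rx": 0.0, "ry": 0.0, "rz": 0.0, "claw": 0.04}, {"tx": 0.018, "ty": -0.0019, "tz": 0.0, "rx": 0.0, "ry": 0.0, "rz": 0.0, "claw": 0.04}, {"tx": 0.02, "ty": -0.0018, "tz": 0.0, "rx": 0.0, "ry": 0.0, "rz": 0.0, "claw": 0.04}, {"tx": 0.022, "ty": -0.0016, "tz": 0.0, "rx": 0.0, "ry": 0.0, "rz": 0.0, "claw": 0.04}, {"tx": 0.024, "ty": -0.0015, "tz": 0.0, "rx": 0.0, "ry": 0.0, "rz": 0.0, "claw": 0.04}])

```text
clock: 6.25
eef_pos: [437.5, -7.9, 17.8]
tool_rot: [-3.138, -0.002, 2.936]
force: [-1.1, -0.6, 0.5]
width: 40.0
```

```bash
python3 where.py; python3 - <<'E'
from h import *
import pickle
c=calibration("top");im=cv2.cvtColor(get_image("top"),cv2.COLOR_RGB2BGR)
T=cv2.resize(im[170:280,225:345],None,fx=4,fy=4,interpolation=cv2.INTER_CUBIC)
c=calibration("wrist");w=cv2.cvtColor(get_image("wrist"),cv2.COLOR_RGB2BGR);pickle.dump(c,open("cw3.pkl","wb"))
cv2.imwrite("pics/w3.png",w);w=w[130:350,0:310]
T2=np.zeros((440,310,3),np.uint8);T2[:220]=w
cv2.imwrite("pics/m3.png",np.hstack([T,T2]))
E
```

```text
6.25 board [-166.5   -1.2] [437.5  -7.9  17.8] F board [-0.9 -0.9] [-1.1 -0.6  0.5] 39.961593340582304
```

View pics/m3.png

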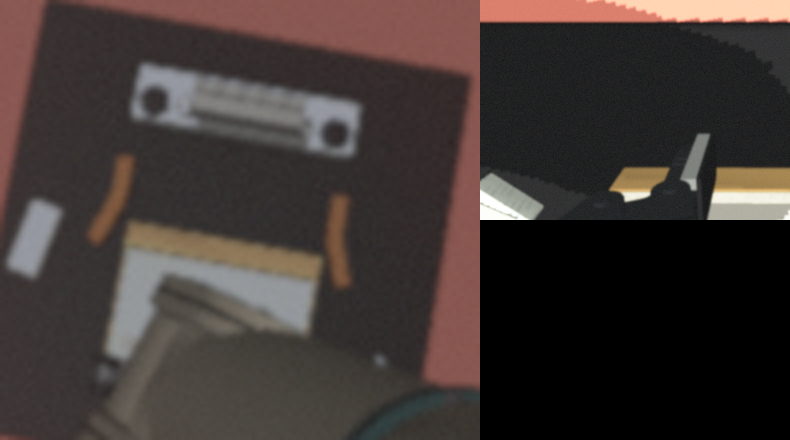

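The top crop shows the panel now entering the mouth, with the far rib corners at (128,221) and (322,256).

```bash
cat > pan.py <<'E'
from h import *
b=np.load("b.npz");c=calibration("top")
P=lambda u,v,z:((plane(c,(u+.5)/4-.5+225,(v+.5)/4-.5+170,z)[:2]-b["O"])@b["R"]).round(1)
E
python3 - <<'E'
from pan import *
print(P(128,221,38),P(322,256,38),"rails in",P(116,160,26),P(331,196,26),"face",P(132,119,40),P(353,157,40))
E
```

```text
[-65.6  63.6] [-65.1 -66.7] rails in [-25.6  79.8] [-23.2 -66.8] face [ 1.7 73.7] [  3.5 -75.6]
```

>>> apply_moves(increments=[{"tx": 0.0025, "ty": -0.0003, "tz": 0.0, "rx": 0.0, "ry": 0.0, "rz": 0.0, "claw": 0.04}, {"tx": 0.005, "ty": -0.0005, "tz": 0.0, "rx": 0.0, "ry": 0.0, "rz": 0.0, "claw": 0.04}, {"tx": 0.0075, "ty": -0.0008, "tz": 0.0, "rx": 0.0, "ry": 0.0, "rz": 0.0, "claw": 0.04}, {"tx": 0.01, "ty": -0.001, "tz": 0.0, "rx": 0.0, "ry": 0.0, "rz": 0.0, "claw": 0.04}, {"tx": 0.0125, "ty": -0.0013, "tz": 0.0, "rx": 0.0, "ry": 0.0, "rz": 0.0, "claw": 0.04}, {"tx": 0.015, "ty": -0.0016, "tz": 0.0, "rx": 0.0, "ry": 0.0, "rz": 0.0, "claw": 0.04}, {"tx": 0.0175, "ty": -0.0018, "tz": 0.0, "rx": 0.0, "ry": 0.0, "rz": 0.0, "claw": 0.04}, {"tx": 0.02, "ty": -0.0021, "tz": 0.0, "rx": 0.0, "ry": 0.0, "rz": 0.0, "claw": 0.04}])

```text
clock: 7.15
eef_pos: [457.8, -10.0, 17.8]
tool_rot: [-3.139, -0.001, 2.936]
force: [-0.8, -1.0, -0.1]
width: 40.1
```

>>> apply_moves(increments=[{"tx": 0.0025, "ty": -0.0005, "tz": 0.0, "rx": 0.0, "ry": 0.0, "rz": 0.0, "claw": 0.04}, {"tx": 0.005, "ty": -0.001, "tz": 0.0, "rx": 0.0, "ry": 0.0, "rz": 0.0, "claw": 0.04}, {"tx": 0.0075, "ty": -0.0016, "tz": 0.0, "rx": 0.0, "ry": 0.0, "rz": 0.0, "claw": 0.04}, {"tx": 0.01, "ty": -0.0021, "tz": 0.0, "rx": 0.0, "ry": 0.0, "rz": 0.0, "claw": 0.04}])

```text
clock: 7.55
eef_pos: [467.8, -12.2, 17.9]
tool_rot: [-3.139, -0.001, 2.936]
force: [-1.1, 0.4, -0.0]
width: 40.2
```

```bash
python3 where.py
```

```text
7.55 board [-136.1    0.9] [467.8 -12.2  17.9] F board [-1.2  0.1] [-1.1  0.4 -0. ] 40.23269650628422
```

>>> apply_moves(increments=[{"tx": 0.002, "ty": -0.0004, "tz": 0.0, "rx": 0.0, "ry": 0.0, "rz": 0.0, "claw": 0.04}, {"tx": 0.004, "ty": -0.0008, "tz": 0.0, "rx": 0.0, "ry": 0.0, "rz": 0.0, "claw": 0.04}, {"tx": 0.006, "ty": -0.0013, "tz": 0.0, "rx": 0.0, "ry": 0.0, "rz": 0.0, "claw": 0.04}, {"tx": 0.008, "ty": -0.0017, "tz": 0.0, "rx": 0.0, "ry": 0.0, "rz": 0.0, "claw": 0.04}, {"tx": 0.01, "ty": -0.0021, "tz": 0.0, "rx": 0.0, "ry": 0.0, "rz": 0.0, "claw": 0.04}, {"tx": 0.012, "ty": -0.0025, "tz": 0.0, "rx": 0.0, "ry": 0.0, "rz": 0.0, "claw": 0.04}, {"tx": 0.014, "ty": -0.0029, "tz": 0.0, "rx": 0.0, "ry": 0.0, "rz": 0.0, "claw": 0.04}, {"tx": 0.016, "ty": -0.0033, "tz": 0.0, "rx": 0.0, "ry": 0.0, "rz": 0.0, "claw": 0.04}, {"tx": 0.018, "ty": -0.0038, "tz": 0.0, "rx": 0.0, "ry": 0.0, "rz": 0.0, "claw": 0.04}, {"tx": 0.02, "ty": -0.0042, "tz": 0.0, "rx": 0.0, "ry": 0.0, "rz": 0.0, "claw": 0.04}])

```text
clock: 8.55
eef_pos: [487.7, -16.4, 17.9]
tool_rot: [-3.139, -0.001, 2.936]
force: [-0.7, -0.5, 0.7]
width: 40.0
```

>>> apply_moves(increments=[{"tx": 0.001, "ty": -0.0002, "tz": 0.0, "rx": 0.0, "ry": 0.0, "rz": 0.0, "claw": 0.04}, {"tx": 0.002, "ty": -0.0004, "tz": 0.0, "rx": 0.0, "ry": 0.0, "rz": 0.0, "claw": 0.04}, {"tx": 0.003, "ty": -0.0006, "tz": 0.0, "rx": 0.0, "ry": 0.0, "rz": 0.0, "claw": 0.04}, {"tx": 0.004, "ty": -0.0008, "tz": 0.0, "rx": 0.0, "ry": 0.0, "rz": 0.0, "claw": 0.04}, {"tx": 0.005, "ty": -0.001, "tz": 0.0, "rx": 0.0, "ry": 0.0, "rz": 0.0, "claw": 0.04}, {"tx": 0.006, "ty": -0.0012, "tz": 0.0, "rx": 0.0, "ry": 0.0, "rz": 0.0, "claw": 0.04}])

```text
clock: 9.15
eef_pos: [493.7, -17.5, 17.9]
tool_rot: [-3.139, -0.001, 2.936]
force: [-1.0, -0.2, -0.4]
width: 40.2
```

```bash
python3 where.py
```

```text
9.15 board [-109.6    0.9] [493.7 -17.5  17.9] F board [-0.9 -0.4] [-1.  -0.2 -0.4] 40.1947649155804
```

>>> apply_moves(increments=[{"tx": 0.001, "ty": -0.0002, "tz": 0.0, "rx": 0.0, "ry": 0.0, "rz": 0.0, "claw": 0.04}, {"tx": 0.002, "ty": -0.0004, "tz": 0.0, "rx": 0.0, "ry": 0.0, "rz": 0.0, "claw": 0.04}, {"tx": 0.003, "ty": -0.0006, "tz": 0.0, "rx": 0.0, "ry": 0.0, "rz": 0.0, "claw": 0.04}])

```text
clock: 9.45
eef_pos: [496.7, -18.1, 17.9]
tool_rot: [-3.139, -0.001, 2.936]
force: [-1.0, 0.3, -0.5]
width: 40.1
```

>>> apply_moves(increments=[{"tx": 0.001, "ty": -0.0002, "tz": 0.0, "rx": 0.0, "ry": 0.0, "rz": 0.0, "claw": 0.04}, {"tx": 0.002, "ty": -0.0004, "tz": 0.0, "rx": 0.0, "ry": 0.0, "rz": 0.0, "claw": 0.04}])

```text
clock: 9.65
eef_pos: [498.7, -18.6, 17.9]
tool_rot: [-3.139, -0.001, 2.936]
force: [-0.7, -0.3, 1.5]
width: 40.2
```

Now single 1 mm steps, checking the force after each one.

>>> apply_moves(increments=[{"tx": 0.001, "ty": -0.0002, "tz": 0.0, "rx": 0.0, "ry": 0.0, "rz": 0.0, "claw": 0.04}])

```text
clock: 9.75
eef_pos: [499.7, -18.7, 17.9]
tool_rot: [-3.139, -0.001, 2.936]
force: [-1.2, 0.3, -0.0]
width: 39.7
```

>>> apply_moves(increments=[{"tx": 0.001, "ty": -0.0002, "tz": 0.0, "rx": 0.0, "ry": 0.0, "rz": 0.0, "claw": 0.04}])

```text
clock: 9.85
eef_pos: [500.7, -18.9, 17.9]
tool_rot: [-3.139, -0.001, 2.936]
force: [-1.2, -0.1, 0.3]
width: 39.8
```

```bash
python3 where.py
```

```text
9.85 board [-102.5    1. ] [500.7 -18.9  17.9] F board [-1.2 -0.3] [-1.2 -0.1  0.3] 39.80551676550669
```

>>> apply_moves(increments=[{"tx": 0.001, "ty": -0.0002, "tz": 0.0, "rx": 0.0, "ry": 0.0, "rz": 0.0, "claw": 0.04}])

```text
clock: 9.95
eef_pos: [501.6, -19.1, 17.8]
tool_rot: [-3.139, -0.001, 2.936]
force: [-2.3, 0.3, 0.6]
width: 39.8
```

>>> apply_moves(increments=[{"tx": 0.001, "ty": -0.0002, "tz": 0.0, "rx": 0.0, "ry": 0.0, "rz": 0.0, "claw": 0.04}])

```text
clock: 10.05
eef_pos: [502.6, -19.3, 17.8]
tool_rot: [-3.139, -0.001, 2.936]
force: [-1.5, 0.8, 0.1]
width: 40.3
```

```bash
python3 where.py
```

```text
10.05 board [-100.5    1. ] [502.6 -19.3  17.8] F board [-1.6  0.5] [-1.5  0.8  0.1] 40.28129370643307
```

>>> apply_moves(increments=[{"tx": 0.001, "ty": -0.0002, "tz": 0.0, "rx": 0.0, "ry": 0.0, "rz": 0.0, "claw": 0.04}])

```text
clock: 10.15
eef_pos: [503.7, -19.5, 17.9]
tool_rot: [-3.139, -0.001, 2.936]
force: [-1.9, -0.1, 0.7]
width: 39.6
```

>>> apply_moves(increments=[{"tx": 0.0005, "ty": -0.0001, "tz": 0.0, "rx": 0.0, "ry": 0.0, "rz": 0.0, "claw": 0.04}])

```text
clock: 10.25
eef_pos: [504.2, -19.6, 17.8]
tool_rot: [-3.139, -0.001, 2.936]
force: [-1.3, 0.7, 1.5]
width: 39.8
```

>>> apply_moves(increments=[{"tx": 0.0005, "ty": -0.0001, "tz": 0.0, "rx": 0.0, "ry": 0.0, "rz": 0.0, "claw": 0.04}])

```text
clock: 10.35
eef_pos: [504.6, -19.7, 17.9]
tool_rot: [-3.139, -0.001, 2.936]
force: [-0.2, 0.0, 0.5]
width: 40.1
```

>>> apply_moves(increments=[{"tx": 0.001, "ty": -0.0002, "tz": 0.0, "rx": 0.0, "ry": 0.0, "rz": 0.0, "claw": 0.04}])

```text
clock: 10.45
eef_pos: [505.5, -19.9, 17.9]
tool_rot: [-3.138, -0.002, 2.936]
force: [-1.7, -0.7, 0.0]
width: 40.1
```

>>> apply_moves(increments=[{"tx": 0.001, "ty": -0.0002, "tz": 0.0, "rx": 0.0, "ry": 0.0, "rz": 0.0, "claw": 0.04}])

```text
clock: 10.55
eef_pos: [506.1, -20.2, 17.8]
tool_rot: [-3.138, -0.002, 2.936]
force: [-3.2, 0.9, 2.6]
width: 40.0
```

```bash
python3 where.py
```

```text
10.55 board [-97.    0.9] [506.1 -20.2  17.8] F board [-3.3  0.2] [-3.2  0.9  2.6] 39.98630603668464
```

>>> apply_moves(increments=[{"tx": 0.001, "ty": -0.0002, "tz": 0.0, "rx": 0.0, "ry": 0.0, "rz": 0.0, "claw": 0.04}])

```text
clock: 10.65
eef_pos: [506.1, -20.1, 17.7]
tool_rot: [-3.138, -0.004, 2.936]
force: [-6.0, 1.3, 4.7]
width: 39.9
```

>>> apply_moves(increments=[{"tx": 0.0005, "ty": -0.0001, "tz": 0.0, "rx": 0.0, "ry": 0.0, "rz": 0.0, "claw": 0.04}])

```text
clock: 10.75
eef_pos: [506.1, -20.2, 17.7]
tool_rot: [-3.138, -0.005, 2.936]
force: [-6.3, 1.3, 4.7]
width: 40.0
```

```bash
python3 where.py
```

```text
10.75 board [-96.9   0.9] [506.1 -20.2  17.7] F board [-6.4 -0. ] [-6.3  1.3  4.7] 39.962793919880546
```

The panel is home: motion stopped with the force rising to 6 N at TCP board x = -97. That puts the stop at about +4 mm, agreeing with the picture. Back off, rise, and cross over behind the flap.

>>> apply_moves(increments=[{"tx": -0.005, "ty": 0.001, "tz": 0.0, "rx": 0.0, "ry": 0.0, "rz": 0.0, "claw": 0.04}, {"tx": -0.012, "ty": 0.0024, "tz": 0.0, "rx": 0.0, "ry": 0.0, "rz": 0.0, "claw": 0.04}, {"tx": -0.012, "ty": 0.0024, "tz": 0.03, "rx": 0.0, "ry": 0.0, "rz": 0.0, "claw": 0.0}, {"tx": -0.012, "ty": 0.0024, "tz": 0.08, "rx": 0.0, "ry": 0.0, "rz": 0.0, "claw": 0.0}, {"tx": -0.012, "ty": 0.0024, "tz": 0.13, "rx": 0.0, "ry": 0.0, "rz": 0.0, "claw": 0.0}, {"tx": -0.012, "ty": 0.0024, "tz": 0.172, "rx": 0.0, "ry": 0.0, "rz": 0.0, "claw": 0.0}, {"tx": 0.035, "ty": -0.007, "tz": 0.172, "rx": 0.0, "ry": 0.0, "rz": 0.0, "claw": 0.0}, {"tx": 0.08, "ty": -0.017, "tz": 0.172, "rx": 0.0, "ry": 0.0, "rz": 0.0, "claw": 0.0}, {"tx": 0.12, "ty": -0.026, "tz": 0.172, "rx": 0.0, "ry": 0.0, "rz": 0.0, "claw": 0.0}, {"tx": 0.1515, "ty": -0.0326, "tz": 0.172, "rx": 0.0, "ry": 0.0, "rz": 0.0, "claw": 0.0}, {"tx": 0.1515, "ty": -0.0326, "tz": 0.172, "rx": 0.0, "ry": 0.0, "rz": 0.0, "claw": 0.0}, {"tx": 0.1515, "ty": -0.0326, "tz": 0.172, "rx": 0.0, "ry": 0.0, "rz": 0.0, "claw": 0.0}])

```text
clock: 11.95
eef_pos: [659.3, -52.8, 189.2]
tool_rot: [-3.138, -0.002, 2.936]
force: [-0.8, 0.1, -0.7]
width: 0.0
```

```bash
python3 where.py; python3 - <<'E'
from h import *
import pickle
im=cv2.cvtColor(get_image("top"),cv2.COLOR_RGB2BGR)
c=calibration("scene");s=cv2.cvtColor(get_image("scene"),cv2.COLOR_RGB2BGR)
T=cv2.resize(im[170:280,225:320],None,fx=4,fy=4,interpolation=cv2.INTER_CUBIC)
S=cv2.resize(s[160:270,205:310],None,fx=4,fy=4,interpolation=cv2.INTER_CUBIC)
cv2.imwrite("pics/m4.png",np.hstack([T,S]))
E
```

```text
11.95 board [59.7  0.3] [659.3 -52.8 189.2] F board [-0.8 -0.1] [-0.8  0.1 -0.7] 0.03988926982123807
```

View pics/m4.png

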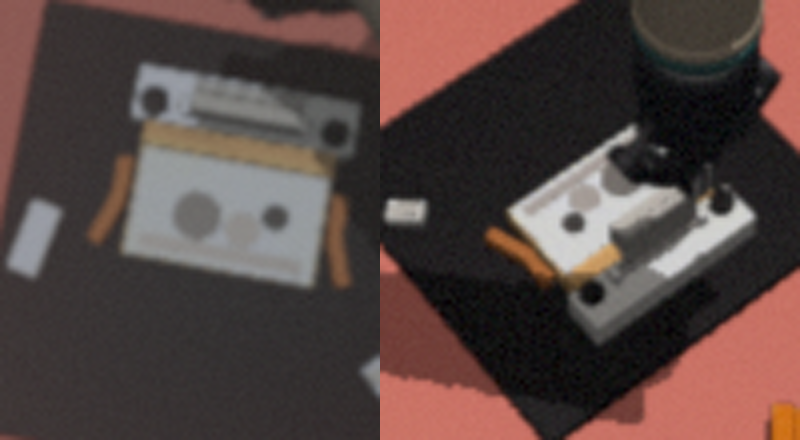

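Top crop: the panel's rib sits flush against the block and square between the rails. The flap still stands, and the fingers are behind it. Descend and approach the flap's back.

>>> apply_moves(increments=[{"tx": 0.0, "ty": 0.0, "tz": -0.04, "rx": 0.0, "ry": 0.0, "rz": 0.0, "claw": 0.0}, {"tx": 0.0, "ty": 0.0, "tz": -0.08, "rx": 0.0, "ry": 0.0, "rz": 0.0, "claw": 0.0}, {"tx": 0.0, "ty": 0.0, "tz": -0.098, "rx": 0.0, "ry": 0.0, "rz": 0.0, "claw": 0.0}, {"tx": 0.0, "ty": 0.0, "tz": -0.098, "rx": 0.0, "ry": 0.0, "rz": 0.0, "claw": 0.0}, {"tx": -0.004, "ty": 0.0008, "tz": -0.098, "rx": 0.0, "ry": 0.0, "rz": 0.0, "claw": 0.0}, {"tx": -0.008, "ty": 0.0017, "tz": -0.098, "rx": 0.0, "ry": 0.0, "rz": 0.0, "claw": 0.0}, {"tx": -0.011, "ty": 0.0023, "tz": -0.098, "rx": 0.0, "ry": 0.0, "rz": 0.0, "claw": 0.0}, {"tx": -0.013, "ty": 0.0027, "tz": -0.098, "rx": 0.0, "ry": 0.0, "rz": 0.0, "claw": 0.0}, {"tx": -0.015, "ty": 0.0031, "tz": -0.098, "rx": 0.0, "ry": 0.0, "rz": 0.0, "claw": 0.0}])

```text
clock: 12.95
eef_pos: [644.8, -50.0, 92.6]
tool_rot: [-3.139, -0.0, 2.936]
force: [-0.1, -0.1, -0.4]
width: -0.0
```

>>> apply_moves(increments=[{"tx": -0.001, "ty": 0.0002, "tz": 0.0, "rx": 0.0, "ry": 0.0, "rz": 0.0, "claw": 0.0}, {"tx": -0.002, "ty": 0.0004, "tz": 0.0, "rx": 0.0, "ry": 0.0, "rz": 0.0, "claw": 0.0}, {"tx": -0.003, "ty": 0.0006, "tz": 0.0, "rx": 0.0, "ry": 0.0, "rz": 0.0, "claw": 0.0}])

```text
clock: 13.25
eef_pos: [641.6, -49.3, 91.8]
tool_rot: [-3.139, -0.001, 2.936]
force: [0.3, -0.9, -0.4]
width: -0.1
```

```bash
python3 where.py
```

```text
13.25 board [41.6  0.1] [641.6 -49.3  91.8] F board [ 0.4 -0.8] [ 0.3 -0.9 -0.4] -0.0927912477274498
```

>>> apply_moves(increments=[{"tx": -0.001, "ty": 0.0002, "tz": 0.0, "rx": 0.0, "ry": 0.0, "rz": 0.0, "claw": 0.0}, {"tx": -0.002, "ty": 0.0004, "tz": 0.0, "rx": 0.0, "ry": 0.0, "rz": 0.0, "claw": 0.0}, {"tx": -0.003, "ty": 0.0006, "tz": 0.0, "rx": 0.0, "ry": 0.0, "rz": 0.0, "claw": 0.0}, {"tx": -0.004, "ty": 0.0008, "tz": 0.0, "rx": 0.0, "ry": 0.0, "rz": 0.0, "claw": 0.0}])

```text
clock: 13.65
eef_pos: [637.5, -48.5, 91.8]
tool_rot: [-3.139, -0.001, 2.936]
force: [-0.6, -1.1, -0.1]
width: -0.0
```

>>> apply_moves(increments=[{"tx": -0.001, "ty": 0.0002, "tz": 0.0, "rx": 0.0, "ry": 0.0, "rz": 0.0, "claw": 0.0}, {"tx": -0.002, "ty": 0.0004, "tz": 0.0, "rx": 0.0, "ry": 0.0, "rz": 0.0, "claw": 0.0}, {"tx": -0.003, "ty": 0.0006, "tz": 0.0, "rx": 0.0, "ry": 0.0, "rz": 0.0, "claw": 0.0}])

```text
clock: 13.95
eef_pos: [635.4, -48.1, 92.0]
tool_rot: [-3.139, 0.0, 2.936]
force: [3.8, 0.0, -2.1]
width: 0.4
```

```bash
python3 where.py
```

```text
13.95 board [35.3  0.1] [635.4 -48.1  92. ] F board [3.7 0.8] [ 3.8  0.  -2.1] 0.4380561244409519
```

Contact at the expected spot, at about 4 N. Next, follow the arc.

>>> apply_moves(increments=[{"tx": -0.0015, "ty": 0.0003, "tz": 0.0, "rx": 0.0, "ry": 0.0, "rz": 0.0, "claw": 0.0}, {"tx": -0.003, "ty": 0.0006, "tz": 0.0, "rx": 0.0, "ry": 0.0, "rz": 0.0, "claw": 0.0}, {"tx": -0.0045, "ty": 0.0009, "tz": 0.0, "rx": 0.0, "ry": 0.0, "rz": 0.0, "claw": 0.0}, {"tx": -0.006, "ty": 0.0013, "tz": 0.0, "rx": 0.0, "ry": 0.0, "rz": 0.0, "claw": 0.0}])

```text
clock: 14.35
eef_pos: [629.2, -46.7, 92.4]
tool_rot: [-3.139, 0.0, 2.935]
force: [3.0, -2.0, 2.3]
width: 0.3
```

>>> apply_moves(increments=[{"tx": -0.002, "ty": 0.0004, "tz": -0.0003, "rx": 0.0, "ry": 0.0, "rz": 0.0, "claw": 0.0}, {"tx": -0.004, "ty": 0.0008, "tz": -0.0006, "rx": 0.0, "ry": 0.0, "rz": 0.0, "claw": 0.0}, {"tx": -0.006, "ty": 0.0013, "tz": -0.001, "rx": 0.0, "ry": 0.0, "rz": 0.0, "claw": 0.0}])

```text
clock: 14.65
eef_pos: [622.4, -45.2, 91.0]
tool_rot: [-3.139, -0.001, 2.936]
force: [4.0, -0.3, 1.7]
width: 0.1
```

```bash
python3 where.py
```

```text
14.65 board [22.1  0.2] [622.4 -45.2  91. ] F board [4.  0.6] [ 4.  -0.3  1.7] 0.08545805947521526
```

>>> apply_moves(increments=[{"tx": -0.002, "ty": 0.0004, "tz": -0.0007, "rx": 0.0, "ry": 0.0, "rz": 0.0, "claw": 0.0}, {"tx": -0.004, "ty": 0.0008, "tz": -0.0014, "rx": 0.0, "ry": 0.0, "rz": 0.0, "claw": 0.0}, {"tx": -0.006, "ty": 0.0013, "tz": -0.0022, "rx": 0.0, "ry": 0.0, "rz": 0.0, "claw": 0.0}, {"tx": -0.008, "ty": 0.0017, "tz": -0.0032, "rx": 0.0, "ry": 0.0, "rz": 0.0, "claw": 0.0}, {"tx": -0.01, "ty": 0.0021, "tz": -0.0042, "rx": 0.0, "ry": 0.0, "rz": 0.0, "claw": 0.0}, {"tx": -0.012, "ty": 0.0025, "tz": -0.0053, "rx": 0.0, "ry": 0.0, "rz": 0.0, "claw": 0.0}])

```text
clock: 15.25
eef_pos: [610.0, -42.6, 85.4]
tool_rot: [-3.139, -0.002, 2.936]
force: [1.7, 0.6, 2.3]
width: -0.3
```

>>> apply_moves(increments=[{"tx": -0.002, "ty": 0.0004, "tz": -0.0012, "rx": 0.0, "ry": 0.0, "rz": 0.0, "claw": 0.0}, {"tx": -0.004, "ty": 0.0008, "tz": -0.0025, "rx": 0.0, "ry": 0.0, "rz": 0.0, "claw": 0.0}, {"tx": -0.006, "ty": 0.0013, "tz": -0.0039, "rx": 0.0, "ry": 0.0, "rz": 0.0, "claw": 0.0}, {"tx": -0.008, "ty": 0.0017, "tz": -0.0053, "rx": 0.0, "ry": 0.0, "rz": 0.0, "claw": 0.0}, {"tx": -0.01, "ty": 0.0021, "tz": -0.0068, "rx": 0.0, "ry": 0.0, "rz": 0.0, "claw": 0.0}])

```text
clock: 15.75
eef_pos: [599.7, -40.7, 78.2]
tool_rot: [-3.138, -0.003, 2.936]
force: [-0.8, -0.7, 0.6]
width: 0.0
```

```bash
python3 where.py
```

```text
15.75 board [-1.1 -0. ] [599.7 -40.7  78.2] F board [-0.7 -0.9] [-0.8 -0.7  0.6] 0.020176567871919227
```

>>> apply_moves(increments=[{"tx": -0.002, "ty": 0.0004, "tz": -0.0015, "rx": 0.0, "ry": 0.0, "rz": 0.0, "claw": 0.0}, {"tx": -0.004, "ty": 0.0008, "tz": -0.003, "rx": 0.0, "ry": 0.0, "rz": 0.0, "claw": 0.0}, {"tx": -0.006, "ty": 0.0012, "tz": -0.0045, "rx": 0.0, "ry": 0.0, "rz": 0.0, "claw": 0.0}, {"tx": -0.006, "ty": 0.0012, "tz": -0.0045, "rx": 0.0, "ry": 0.0, "rz": 0.0, "claw": 0.0}])

```text
clock: 16.15
eef_pos: [594.0, -39.5, 73.9]
tool_rot: [-3.138, -0.002, 2.936]
force: [-0.1, -0.5, -0.3]
width: 0.0
```

>>> apply_moves(increments=[{"tx": 0.0, "ty": 0.0, "tz": 0.04, "rx": 0.0, "ry": 0.0, "rz": 0.0, "claw": 0.0}, {"tx": 0.0, "ty": 0.0, "tz": 0.08, "rx": 0.0, "ry": 0.0, "rz": 0.0, "claw": 0.0}, {"tx": 0.0, "ty": 0.0, "tz": 0.12, "rx": 0.0, "ry": 0.0, "rz": 0.0, "claw": 0.0}, {"tx": -0.04, "ty": 0.04, "tz": 0.16, "rx": 0.0, "ry": 0.0, "rz": 0.0, "claw": 0.0}, {"tx": -0.07, "ty": 0.08, "tz": 0.17, "rx": 0.0, "ry": 0.0, "rz": 0.0, "claw": 0.0}, {"tx": -0.1, "ty": 0.12, "tz": 0.17, "rx": 0.0, "ry": 0.0, "rz": 0.0, "claw": 0.0}, {"tx": -0.1, "ty": 0.16, "tz": 0.17, "rx": 0.0, "ry": 0.0, "rz": 0.0, "claw": 0.0}, {"tx": -0.1, "ty": 0.2, "tz": 0.17, "rx": 0.0, "ry": 0.0, "rz": 0.0, "claw": 0.0}, {"tx": -0.1, "ty": 0.2, "tz": 0.17, "rx": 0.0, "ry": 0.0, "rz": 0.0, "claw": 0.0}, {"tx": -0.1, "ty": 0.2, "tz": 0.17, "rx": 0.0, "ry": 0.0, "rz": 0.0, "claw": 0.0}])

```text
clock: 17.15
eef_pos: [494.3, 161.7, 244.5]
tool_rot: [-3.139, -0.001, 2.939]
force: [0.2, -0.8, 1.1]
width: -0.3
```

```bash
python3 where.py; python3 - <<'E'
from h import *
im=cv2.cvtColor(get_image("top"),cv2.COLOR_RGB2BGR)
s=cv2.cvtColor(get_image("scene"),cv2.COLOR_RGB2BGR)
T=cv2.resize(im[170:280,225:320],None,fx=4,fy=4,interpolation=cv2.INTER_CUBIC)
S=cv2.resize(s[160:270,205:310],None,fx=4,fy=4,interpolation=cv2.INTER_CUBIC)
cv2.imwrite("pics/m5.png",np.hstack([T,S]))
E
```

```text
17.15 board [-145.7  176.5] [494.3 161.7 244.5] F board [ 0.4 -0.7] [ 0.2 -0.8  1.1] -0.3292564576785888
```

View pics/m5.png

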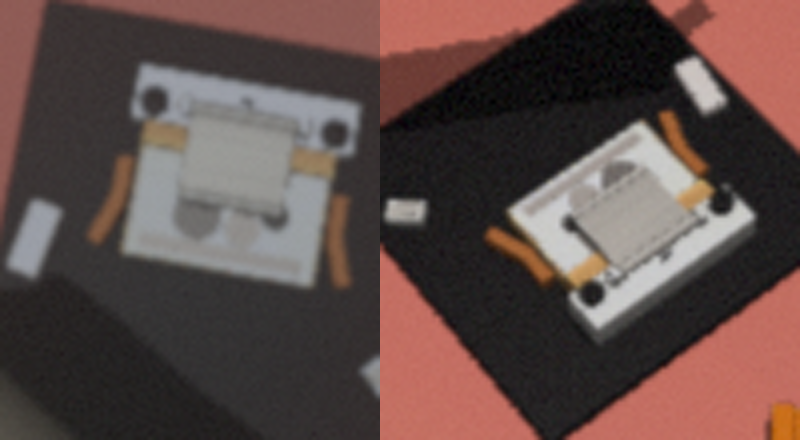

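Both views show the flap lying level over the panel. As a check of full closure (6 mm at the edge), I'll triangulate the free edge's height from the two views.

```bash
python3 - <<'E'
from pan import *
t,s=c,calibration("scene")
f=lambda u,v,x0,y0:((u+.5)/4-.5+x0,(v+.5)/4-.5+y0)
def tri(a,e):
    o1,d1=ray(t,*f(*a,225,170));o2,d2=ray(s,*f(e[0]-380,e[1],205,160))
    A=np.c_[d1,-d2];k=np.linalg.lstsq(A,o2-o1,rcond=None)[0];p=o1+d1*k[0];q=o2+d2*k[1];m=(p+q)/2
    return ((m[:2]-b["O"])@b["R"]).round(1),m[2].round(1),np.linalg.norm(p-q).round(1)
print("free edge +y",tri((178,203),(640,166)),"-y",tri((284,218),(573,222)))
print("ref knobs (49):",tri((154,100),(720,201)),tri((334,134),(592,291)))
print("ref panel near corner (30)",tri((122,253),(644,120)),tri((315,288),(507,210)))
E
```

```text
free edge +y (array([-47.1,  34.9]), np.float64(40.8), np.float64(3.9)) -y (array([-42.8, -34.4]), np.float64(37.4), np.float64(7.6))
ref knobs (49): (array([16.6, 62.2]), np.float64(44.8), np.float64(1.7)) (array([ 16.4, -58.8]), np.float64(44.9), np.float64(3.2))
ref panel near corner (30) (array([-84.9,  66.8]), np.float64(27.5), np.float64(6.3)) (array([-84.8, -64. ]), np.float64(30.9), np.float64(5.6))
```

```bash
python3 -c "
from cell import *
print(read_state()['qd'].round(3));print(finish_job())"
```

```text
[ 0.021  0.003  0.005  0.002 -0.001 -0.005 -0.002]
the job is handed in; nothing more can be done
None
```

I slid the panel home against the clamp's stop, tipped the flap over until it snapped shut, and handed the job in at about 17 s with the arm clear of everything.

**Panel:**
- I centred it sideways first, which overshot by about 5 mm. I corrected that with a slightly diagonal push into the rails.
- I felt the stop about 4 mm beyond the nominal line. The panel stopped there, with about 8 N read in all (6.4 N along the push). The camera had put the stop at about the same place.

**Flap:** I pushed it from behind, and no reading went above about 4.5 N. The force fell to zero once it went past centre.

**Last checks:**
- Both camera views show the flap level over the rib, with the panel square between the rails. Its centre is at about x = -40 mm; the limit is -66 mm.
- The eraser and sharpener look unmoved. I did not re-measure the things on the table, but the arm only passed well above them.
- The flap's free edge measured 37 to 41 mm high, which fits fully shut rather than resting on the rib. That check is weak: the two views disagreed by 4 to 8 mm there, and the clamp's knobs, known to be 49 mm high, read 4 mm low.
- Forces were read only at the end of each move, so brief peaks in between were not seen.

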